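# Back off a frame-blank clamp by two full turns of its knurled wheel

### The arm

A 6-joint arm with a two-finger parallel gripper is mounted at the origin on the work surface. World frame = base frame: x ahead of the robot, y to its left, z up, the work surface at z = 0. Lengths are in mm, angles in rad, forces in N, time in s.
With the tool pointing down it reaches from about 400 to 925 mm from the base axis. Payload 12.5 kg.
Tool frame: the origin (TCP) lies on the centre line of the jaws, within the pads' length; the fingertips stand 19 mm ahead of it and the grasp point (between the pads) is the TCP; z points along the fingers, y is the line along which they close (so a half turn about z gives the same grasp; the last joint's range is limited). The gripper opens to 95 mm and grips with 3 to 60 N. Pads are 20 mm wide; open, the fingers measure 119 mm over their backs; the gripper's body (75 mm by 180 mm) begins 59 mm behind the grasp point.
Start: joints at [-1.326, 0.491, 1.559, -0, 1.092, -0.106], TCP at [214.804, -586.945, 233.661] pointing down, gripper open.
Joint ranges: [-3.1, 3.1], [-0.84, 2.19], [0.05, 2.79], [-1.13, 4.28], [0.06, 2.93], [-2.69, 2.69]. Speed limits (rad/s): [2.22, 2.22, 2.79, 3.14, 3.14, 3.14].

### API

Orientations are given as [roll, pitch, yaw] about the fixed x, y, z axes, in that order (R = Rz(yaw) Ry(pitch) Rx(roll)).
In Python, from cell import state, read_camera, job_done gives the robot as it stands.
- The arm moves only by the tool arm_command, never from a script. Its argument "deltas" is a list of rows, each an object of numbers: "dx", "dy", "dz": the shift along the world's x, y, z in m; "yaw": the turn about the world's z in degrees. In form: [{"dx": .., "dy": .., "dz": .., "yaw": ..}, ...]. A call has 1 to 20 rows; each row shifts and turns the commanded pose from where the row before left it; what a row does not reach is not made up. A row lasts 1/10 s, in which the tool goes at most 50 mm and 8.59 degrees, less where a joint would pass 70% of its speed; a pose out of reach is approached as far as the arm can. A call with a gripper value outside its range is refused whole. "gripper" is the finger opening in m, from 0 to 0.0951, set as the call begins (left out, the last holds). The fingers move at their own pace and stop on an object; the grip force is fixed at half the most. Time passes only in rows, so rows that do not move let the fingers close. It gives the time, the measured TCP pose, the force, the opening and the grip force at its end, in the units of the state.
- state(): the state, without advancing time (a new reading comes with each control period).
- read_camera(name): name is "scene" or "top"; returns a dict with "color" (420x560x3 uint8, red, green, blue), "range_z" (420x560 float32, mm along the optical axis (not along the pixel's ray), 0 where there is no reading), "fx", "fy", "cx", "cy" (pixels), "k1" (the pictures are not rectified: a ray, as slopes to the right and down, at radius r is drawn at 1 + k1 r^2 times it, then the intrinsics apply), "extrinsics" (4x4, takes a point from camera to world coordinates). Camera axes: x right, y up, looking along -z (the intrinsics and any distortion apply to the point x, -y, -z); pixel columns grow to the right and rows downward; lengths in mm; the calibration is good to about 2 mm. A picture is of the moment at which its call begins.
- job_done(): hands the job in; it is judged then, once.
The state is a dict: "t": time; "joints": joint angles; "qvel": joint speeds; "tau": joint torques, N m; "eef_pos": TCP position; "tcp_rot": TCP orientation; "ft_force": force on the tool from outside, world axes, zero at the start; "moment": the same for the moment, N m; "opening": opening from 0.0 (shut) to 1.0 (fully open); "grip_force": force on a finger pad.
Only numpy, scipy, OpenCV 4.12 (cv2) and the standard library are available. Lean on these libraries where they do the work, as an engineer would, in place of code of your own. Each camera call takes 0.05 s, during which the arm holds its last target. There are 200 camera calls.

### The job

Loosen the small bench clamp by two full turns of its knurled wheel from where it stands now: roll a fingertip across the exposed top of the rim, stroke after stroke, towards the robot's left, until the white index line on it has gone round twice and is back where it began. Then take the hand away. Only touch: do not lift the bar-shaped blank lying between the jaws, and leave it, the jar, the screwdriver and the spectacles where they are.

Things in the scene. Friction and masses are not known exactly. Their poses are not given: they have to be found in the camera images.
- clamp: Green clamp fixed to the bench. Origin on the bench under the wheel's centre; x runs level along the screw from wheel to jaws (away from the robot), y to the left, z up. Foot 205 x 100 x 12 mm (x -30 to 175). The wheel stands between fixed cheeks (|x| 12.5 to 22.5, |y| up to 29, top z 60 mm): the rim's top 12 mm is exposed. Fixed jaw: face x 141, top z 66. The rim is highest.
- rim_top (a point): Highest point of the knurled rim, mid-width, 72 mm above the bench and straight above the clamp's origin. Fixed to the clamp: it does not turn with the wheel. The axes are those of the clamp.
- wheel (a joint): Angle of the knurled wheel, rad, growing as it is loosened; a full turn is 6.283. It loosens when the top of the rim moves along the clamp's +y (anticlockwise seen from the robot). Starts between -0.9 and 0.9; stops at -1.2 and 30. Stiff (about 0.035 N m), it stays where it is left; 5 to 10 N of fingertip pressure turns it without slip.
- index (a point): Middle of the white index line across the knurling of the steel rim; it goes round with the wheel and stands straight up (at rim_top) when joint wheel is 0. The rim is 44 mm in diameter and 18 mm wide, on a level axis along the clamp's x, 50 mm above the bench; 22 mm of rim is 1 rad.
- jaw_face (a point): Middle of the upper edge, on the gripping face, of the sliding aluminium jaw, 64.5 mm above the bench. The wheel's screw draws it towards the wheel, along the clamp's -x, 5 mm for each full turn; at joint wheel = 0 it is at x = 117 mm in the clamp's frame. The jaw is 22 x 70 x 40 mm.
- blank: Loose amber acetate bar 22 x 140 x 28 mm (x, y, z), 0.1 kg, lying across the clamp's rail (24 mm above the bench) between the jaws with a little play. Origin at the centre of its underside. To be left alone.
- jar: Small closed glass jar with a steel cap, 48 mm in diameter, 70 mm high, standing on the bench to the left of the clamp. Origin at the centre of its underside. Bystander.
- screwdriver: Screwdriver 170 mm long lying on the bench to the right of the clamp. Origin at mid-length at bench height, x along its length. Bystander.
- glasses: Black spectacles standing on their rims and temple ends, to the right of the clamp and farther off, 136 mm wide, 46 mm high, 138 mm deep. Origin under the bridge. Bystander.
There are look-alikes about, which are no part of the job. There is more than one size of the clamp; the one meant has the size given above.

How it is judged (in metres and radians):
On the way, in this order (a step that is already met when the one before it is completed fails the run):
1. a finger on the knurled rim turns it loose (contact force between the fingers and wheel above 0.5 N and velocity of joint wheel above 0.05 rad/s), for 0.1 s.
2. the first full turn is made (distance of jaw_face from where it was at the start of the episode above 0.005 m), for 0.1 s.
At the end, for the whole second after the job is handed in: The wheel stands two full turns looser than at the start, to within an eighth of a turn (the jaw has been drawn back 10 mm, +-0.625 mm) and is still; the blank still lies in the clamp and it, the jar, the screwdriver and the spectacles are within 15 mm of where they were, at rest (distance of jaw_face from where it was at the start of the episode between 0.009375 and 0.010625 m and velocity of joint wheel between -0.05 and 0.05 rad/s and distance of each of blank, jar, screwdriver, glasses from where it was at the start of the episode below 0.015 m and linear speed of each of blank, jar, screwdriver, glasses below 0.02 m/s); the robot touches nothing.
It fails at once if the blank is lifted or pushed away (more than 20 mm) (distance of blank from where it was at the start of the episode above 0.02 m).
It fails at once if the jar is lifted or pushed away (more than 20 mm) (distance of jar from where it was at the start of the episode above 0.02 m).
It fails at once if the screwdriver is lifted or pushed away (more than 20 mm) (distance of screwdriver from where it was at the start of the episode above 0.02 m).
It fails at once if the pair of spectacles is lifted or pushed away (more than 20 mm) (distance of glasses from where it was at the start of the episode above 0.02 m).
It fails at once if the blank is lifted off the clamp's rail (height (world z) of blank above 0.034 m).
It also fails if it takes over 70 s, if anything falls off the work surface, if the arm or the gripper's body presses on something with over 40 N, if the wrist force passes 120 N, or if a joint passes its speed limit or range.

## Working session

There is one attempt and no reset: what is moved stays moved. The work goes in short steps, Python scripts to look and compute and a tool call to move; the robot and the scene stay as the last step left them, time stands still between calls to the robot, and variables do not carry over. Pictures are saved under pics/ and viewed, at most 10 in all, crops included, and the job is handed in when it is done.

Besides the shell and the picture viewer there is one more tool, called after "Emit:" by a JSON object that holds its "api" and its "payload", one argument or row to a line. arm_command: Moves the arm, as the interface text tells. Its arguments: {"type":"object","properties":{"deltas":{"type":"array"},"gripper":{"type":"number"}},"required":["deltas"]}

```bash
mkdir -p pics; ls
cat > h.py <<'E'
import numpy as np, cv2
from cell import state, read_camera, job_done
def pts(c,uv,z=None):
    """world points of pixels: on plane z, or from range when z is None"""
    uv=np.atleast_2d(np.array(uv,float)); d=np.c_[(uv[:,0]-c['cx'])/c['fx'],(uv[:,1]-c['cy'])/c['fy']]
    u=d.copy()
    for _ in range(20): u=d/(1+c['k1']*(u**2).sum(1,keepdims=True))
    ray=np.c_[u[:,0],-u[:,1],-np.ones(len(u))]; E=np.array(c['extrinsics'])
    w=ray@E[:3,:3].T; o=E[:3,3]
    if z is None:
        i=uv.round().astype(int); s=c['range_z'][i[:,1],i[:,0]]
    else: s=(z-o[2])/w[:,2]
    return o+w*s[:,None]
def save(n,im): cv2.imwrite('pics/'+n,cv2.cvtColor(im,cv2.COLOR_RGB2BGR))
E
python3 - <<'E'
from h import *
for n in('scene','top'):
    c=read_camera(n); save(n+'0.png',c['color']); print(n,c['fx'],c['k1'],np.array(c['extrinsics']).round(3).tolist())
s=state();print(s)
E
```

```text
pics
scene 521.4149130221217 0.0003407297793761609 [[-0.22, -0.766, 0.604, 1121.72], [0.975, -0.168, 0.142, 162.074], [-0.008, 0.621, 0.784, 885.827], [0.0, 0.0, 0.0, 1.0]]
top 418.33383277522734 0.014550152005081663 [[0.02, 0.994, -0.104, 419.831], [-1.0, 0.02, -0.0, -11.156], [0.002, 0.104, 0.995, 963.811], [0.0, 0.0, 0.0, 1.0]]
{'t': 0.1, 'joints': array([-1.32559529e+00,  4.91489139e-01,  1.55937522e+00, -2.15988068e-05,
        1.09168942e+00, -1.05601307e-01]), 'qvel': array([ 0.00094979, -0.00092772, -0.00062236, -0.0008289 ,  0.00175182,
        0.00046957]), 'tau': array([ 3.33039141e-03, -6.13623691e+01, -2.58605361e+01,  6.94497395e-02,
        4.70244011e-02, -5.37467065e-05]), 'eef_pos': array([ 214.75226312, -586.7466996 ,  233.1310494 ]), 'tcp_rot': array([-3.14063487e+00, -8.22564881e-05,  3.50812272e-01]), 'ft_force': array([-0.20186517, -0.0275747 , -0.19159775]), 'moment': array([-0.00390709,  0.00822332,  0.06700149]), 'grip_force': 0.0, 'opening': 0.9972500286612412}
```

View pics/scene0.png

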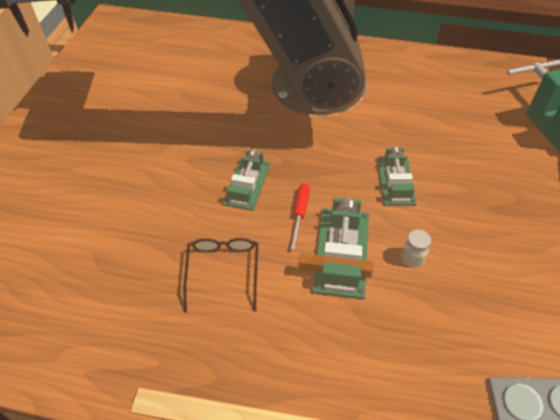

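View pics/top0.png

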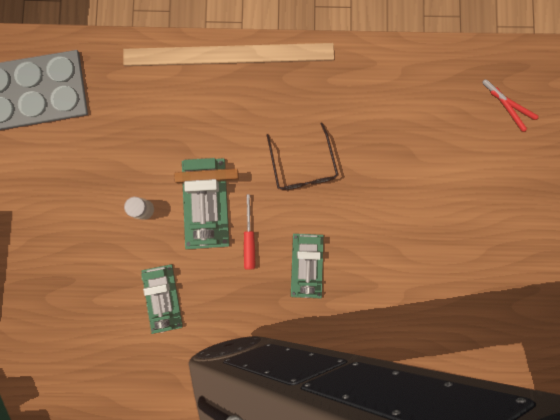

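Three clamps appear in the top view: (205,205) with the amber bar, and smaller ones at (162,298) and (308,266). The jar is at (139,208), the screwdriver at (250,235) and the spectacles at (303,160). The (205,205) clamp looks larger and holds the blank, so I'll check its foot size and look at an enlarged crop.

Run:
```python
from h import *
c=read_camera('top'); im=c['color']
hsv=cv2.cvtColor(im,cv2.COLOR_RGB2HSV)
m=cv2.inRange(hsv,(55,60,30),(95,255,255))
for name,(x0,y0,x1,y1) in dict(big=(170,145,245,255),l=(135,255,190,340),r=(285,225,335,305)).items():
    k=np.zeros_like(m);k[y0:y1,x0:x1]=m[y0:y1,x0:x1]
    p=np.argwhere(k)[:,::-1].astype(float)
    w=pts(c,p,12.)[:,:2].astype(np.float32); r=cv2.minAreaRect(w); print(name,r, len(p))
    print(cv2.boxPoints(r).round(1).tolist())
# range-derived: points above 52 near the wheel, big clamp
uu,vv=np.meshgrid(np.arange(175,245),np.arange(150,255)); uv=np.c_[uu.ravel(),vv.ravel()]
P=pts(c,uv); s=(P[:,2]>62)&(uv[:,1]>215); print('rim pts',s.sum(),P[s].round(1).tolist()[:40])
s=(P[:,2]>50)&(uv[:,1]>215);print('cheek',s.sum(),P[s].min(0),P[s].max(0),P[s].mean(0))
a=cv2.resize(im[150:255,170:250],None,fx=5,fy=5,interpolation=cv2.INTER_CUBIC)
c2=read_camera('scene'); b=cv2.resize(c2['color'][190:300,295:380],None,fx=4.7,fy=4.7,interpolation=cv2.INTER_CUBIC)
h=max(a.shape[0],b.shape[0]); o=np.zeros((h,a.shape[1]+b.shape[1],3),np.uint8);o[:a.shape[0],:a.shape[1]]=a;o[:b.shape[0],a.shape[1]:]=b
save('crop.png',o);print(o.shape)
```

```text
big ((522.7425537109375, 143.6318817138672), (201.65489196777344, 95.9908447265625), 4.349978923797607) 1196
[[418.6000061035156, 183.8000030517578], [425.79998779296875, 88.0999984741211], [626.9000244140625, 103.4000015258789], [619.5999755859375, 199.10000610351562]]
l ((305.5167236328125, 233.11294555664062), (138.21771240234375, 68.10311126708984), 12.336115837097168) 530
[[230.6999969482422, 251.60000610351562], [245.3000030517578, 185.10000610351562], [380.29998779296875, 214.60000610351562], [365.79998779296875, 281.1000061035156]]
r ((383.9989013671875, -91.28730773925781), (67.25502014160156, 135.67832946777344), 88.64718627929688) 688
[[315.3999938964844, -123.30000305175781], [451.0, -126.5], [452.6000061035156, -59.29999923706055], [317.0, -56.099998474121094]]
rim pts 167 [[419.8, -11.2, 963.8], [419.8, -11.2, 963.8], [419.8, -11.2, 963.8], [419.8, -11.2, 963.8], [419.8, -11.2, 963.8], [470.5, 122.4, 63.3], [468.1, 141.9, 62.4], [468.2, 133.2, 62.7], [466.0, 137.4, 62.6], [466.0, 133.1, 63.0], [466.3, 118.1, 62.7], [463.3, 165.2, 62.9], [463.3, 163.1, 63.0], [464.0, 128.7, 63.1], [456.9, 151.2, 67.9], [456.9, 148.9, 68.7], [456.8, 146.3, 71.4], [456.9, 144.4, 70.2], [456.8, 141.8, 73.1], [457.0, 140.0, 70.7], [457.0, 138.0, 70.4], [457.1, 135.9, 70.1], [457.1, 133.7, 70.2], [457.1, 131.6, 70.4], [457.2, 129.7, 68.7], [457.4, 127.9, 66.6], [457.3, 125.4, 68.8], [457.5, 123.8, 65.2], [457.6, 122.0, 62.9], [454.8, 153.8, 64.7], [454.8, 151.3, 67.1], [454.7, 148.9, 68.4], [454.7, 146.2, 71.5], [454.8, 144.3, 70.1], [454.8, 142.0, 71.3], [454.8, 140.0, 70.5], [454.9, 137.9, 70.3], [454.9, 135.7, 70.7], [455.0, 133.8, 69.6], [455.0, 131.3, 71.4]]
cheek 507 [419.83141558 -11.15630469  50.11247276] [488.34658776 168.41983849 963.81140108] [450.88164788 134.32263426  79.08623859]
(525, 800, 3)
```

View pics/crop.png

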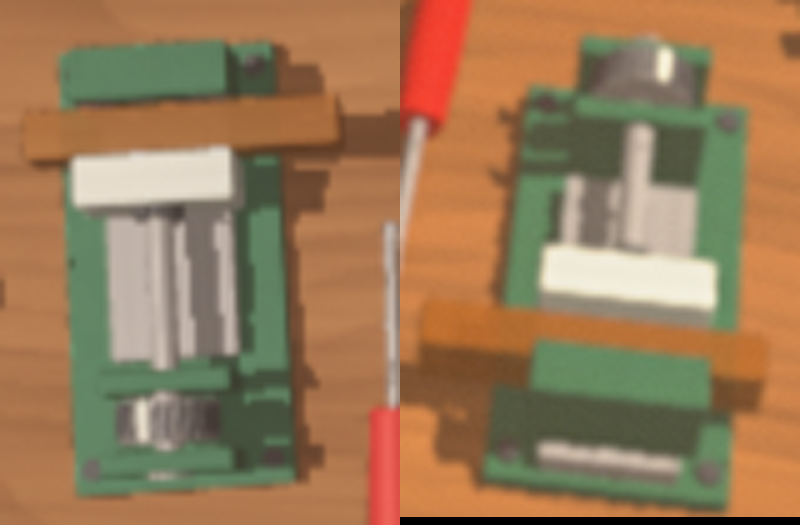

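The crop confirms it. This foot measures 202 x 96 mm (205 x 100 stated) against about 137 x 67 mm for the other two, and the blank lies in it. The white index is near the top of the rim, at crop (143,415) in the top view and (663,62) in the scene view. Next I'll measure the rim and the index.

```bash
cat >> h.py <<'E'
YAW=np.radians(4.35); O=np.array([450.4,138.1]); X=np.array([np.cos(YAW),np.sin(YAW)]); Y=np.array([-X[1],X[0]])
def clampxy(P): d=P[:,:2]-O; return np.c_[d@X,d@Y,P[:,2]]
def look(cam='top'):
    """jaw front face x, index angle (on the rim) in clamp frame"""
    c=read_camera(cam); im=c['color'].astype(int)
    x0,x1,y0,y1=(170,250,150,255) if cam=='top' else (295,385,185,310)
    uu,vv=np.meshgrid(np.arange(x0,x1),np.arange(y0,y1)); uv=np.c_[uu.ravel(),vv.ravel()]
    P=clampxy(pts(c,uv)); C=im[uv[:,1],uv[:,0]]
    return c,uv,P,C
E
python3 - <<'E'
from h import *
for cam in('top','scene'):
    c,uv,P,C=look(cam)
    r=(abs(P[:,0])<14)&(P[:,2]>62)&(P[:,2]<80)&(abs(P[:,1])<30)
    q=P[r]; print(cam,'rim n',r.sum(),'x',np.percentile(q[:,0],[2,98]).round(1),'y',np.percentile(q[:,1],[2,98]).round(1),'zmax',np.percentile(q[:,2],95))
    A=np.c_[2*q[:,1],2*q[:,2],np.ones(len(q))]; s=np.linalg.lstsq(A,(q[:,1:]**2).sum(1),rcond=None)[0]; print('circle yc,zc,R',s[:2],np.sqrt(s[2]+s[0]**2+s[1]**2))
    w=r&(C.min(1)>np.percentile(C[r].min(1),88)); print('white',w.sum(),P[w].mean(0).round(1),'thr',C[w].min())
    print(np.degrees(np.arctan2(P[w][:,1],P[w][:,2]-50)).round().tolist())
    print(C[w].min(1).tolist())
    j=(P[:,0]>60)&(P[:,0]<135)&(P[:,2]>61)&(P[:,2]<70)&(abs(P[:,1])<45)&(C.min(1)>170); print('jaw',j.sum(),np.percentile(P[j],[3,50,97],axis=0).round(1).tolist())
E
```

```text
top rim n 150 x [-10.3   7.3] y [-18.4  18. ] zmax 73.11431331134463
circle yc,zc,R [ 0.29842457 53.82662336] 18.500622271541058
white 17 [-0.6  8.  70.6] thr 169
[21.0, 26.0, 24.0, 19.0, 29.0, 20.0, 26.0, 21.0, 24.0, 18.0, 15.0, 27.0, 14.0, 22.0, 14.0, 23.0, 20.0]
[176, 173, 200, 169, 175, 202, 174, 202, 169, 201, 169, 200, 170, 199, 173, 189, 170]
jaw 276 [[95.1, -30.0, 61.4], [104.4, 1.1, 64.2], [113.9, 32.6, 66.8]]
scene rim n 159 x [-9.  10.4] y [-17.4  18.4] zmax 72.91598620129704
circle yc,zc,R [5.56997495e-02 5.74864595e+01] 15.217189566283388
white 19 [-0.5  7.3 70.6] thr 159
[15.0, 15.0, 20.0, 24.0, 14.0, 21.0, 27.0, 16.0, 19.0, 25.0, 13.0, 23.0, 28.0, 11.0, 16.0, 23.0, 27.0, 17.0, 21.0]
[160, 187, 208, 184, 199, 221, 193, 203, 221, 190, 205, 218, 180, 159, 202, 212, 171, 180, 186]
jaw 324 [[96.3, -31.5, 61.6], [106.3, 0.5, 63.8], [115.9, 32.7, 66.2]]
```

Emit:
{"api": "arm_command", "payload": {
  "deltas": [
    {"dx": 0.04,"dy": 0,"dz": 0,"yaw": -4},
    {"dx": 0.04,"dy": 0,"dz": 0,"yaw": -4},
    {"dx": 0.04,"dy": 0,"dz": 0,"yaw": -4},
    {"dx": 0.04,"dy": 0,"dz": 0,"yaw": -3.7},
    {"dx": 0.04,"dy": 0.01},
    {"dx": 0.035,"dy": 0.02},
    {"dy": 0.04},
    {"dy": 0.04},
    {"dy": 0.04},
    {"dy": 0.04},
    {"dy": 0.04},
    {"dy": 0.04},
    {"dy": 0.04},
    {"dy": 0.04},
    {"dy": 0.04},
    {"dy": 0.04},
    {"dy": 0.04},
    {"dy": 0.04},
    {"dy": 0.04},
    {"dy": 0.04}
  ],
  "gripper": 0
}}

```text
$.deltas[4]: bad value
```

Rim centre agrees with both views to within about 1 mm, and its top is about 72 mm high, as stated. The index starts about +0.36 rad from the top. The move was refused because every row needs all its keys, so I'm resending it in full.

Emit:
{"api": "arm_command", "payload": {
  "deltas": [
    {"dx": 0.04,"dy": 0,"dz": 0,"yaw": -4},
    {"dx": 0.04,"dy": 0,"dz": 0,"yaw": -4},
    {"dx": 0.04,"dy": 0,"dz": 0,"yaw": -4},
    {"dx": 0.04,"dy": 0,"dz": 0,"yaw": -3.7},
    {"dx": 0.04,"dy": 0.01,"dz": 0,"yaw": 0},
    {"dx": 0.035,"dy": 0.02,"dz": 0,"yaw": 0},
    {"dx": 0,"dy": 0.04,"dz": 0,"yaw": 0},
    {"dx": 0,"dy": 0.04,"dz": 0,"yaw": 0},
    {"dx": 0,"dy": 0.04,"dz": 0,"yaw": 0},
    {"dx": 0,"dy": 0.04,"dz": 0,"yaw": 0},
    {"dx": 0,"dy": 0.04,"dz": 0,"yaw": 0},
    {"dx": 0,"dy": 0.04,"dz": 0,"yaw": 0},
    {"dx": 0,"dy": 0.04,"dz": 0,"yaw": 0},
    {"dx": 0,"dy": 0.04,"dz": 0,"yaw": 0},
    {"dx": 0,"dy": 0.04,"dz": 0,"yaw": 0},
    {"dx": 0,"dy": 0.04,"dz": 0,"yaw": 0},
    {"dx": 0,"dy": 0.04,"dz": 0,"yaw": 0},
    {"dx": 0,"dy": 0.04,"dz": 0,"yaw": 0},
    {"dx": 0,"dy": 0.04,"dz": 0,"yaw": 0},
    {"dx": 0,"dy": 0.04,"dz": 0,"yaw": 0}
  ],
  "gripper": 0
}}

```text
t: 2.3
eef_pos: [449.6, 4.6, 233.9]
tcp_rot: [3.141, -0.0, 0.077]
ft_force: [0.0, -0.1, 0.0]
opening: 0.005
grip_force: 0.0
```

Emit:
{"api": "arm_command", "payload": {
  "deltas": [
    {"dx": 0.0015,"dy": 0.04,"dz": 0,"yaw": 0},
    {"dx": 0,"dy": 0.04,"dz": 0,"yaw": 0},
    {"dx": 0,"dy": 0.04,"dz": -0.02,"yaw": 0},
    {"dx": 0,"dy": 0.003,"dz": -0.03,"yaw": 0},
    {"dx": 0,"dy": 0,"dz": -0.03,"yaw": 0},
    {"dx": 0,"dy": 0,"dz": -0.03,"yaw": 0},
    {"dx": 0,"dy": 0,"dz": -0.02,"yaw": 0},
    {"dx": 0,"dy": 0,"dz": -0.004,"yaw": 0},
    {"dx": 0,"dy": 0,"dz": 0,"yaw": 0},
    {"dx": 0,"dy": 0,"dz": 0,"yaw": 0}
  ]
}}

```text
t: 3.3
eef_pos: [451.8, 126.1, 100.6]
tcp_rot: [3.142, -0.001, 0.077]
ft_force: [0.3, 0.5, 0.3]
opening: 0.004
grip_force: 0.0
```

Probing the contact height.

Emit:
{"api": "arm_command", "payload": {
  "deltas": [
    {"dx": 0,"dy": 0.002,"dz": -0.004,"yaw": 0},
    {"dx": 0,"dy": 0,"dz": -0.003,"yaw": 0},
    {"dx": 0,"dy": 0,"dz": -0.002,"yaw": 0},
    {"dx": 0,"dy": 0,"dz": 0,"yaw": 0}
  ]
}}

```text
t: 3.7
eef_pos: [451.3, 128.1, 90.6]
tcp_rot: [3.141, 0.0, 0.077]
ft_force: [0.2, -0.6, 0.4]
opening: 0.005
grip_force: 0.0
```

Emit:
{"api": "arm_command", "payload": {
  "deltas": [
    {"dx": 0,"dy": 0,"dz": -0.001,"yaw": 0},
    {"dx": 0,"dy": 0,"dz": 0,"yaw": 0}
  ]
}}

```text
t: 3.9
eef_pos: [451.4, 128.0, 90.0]
tcp_rot: [3.141, -0.0, 0.077]
ft_force: [-1.4, -1.7, 6.9]
opening: 0.005
grip_force: 3.5
```

Emit:
{"api": "arm_command", "payload": {
  "deltas": [
    {"dx": -0.00015,"dy": 0.002,"dz": 0,"yaw": 0},
    {"dx": -0.00015,"dy": 0.002,"dz": 0,"yaw": 0},
    {"dx": -0.00015,"dy": 0.002,"dz": 0,"yaw": 0},
    {"dx": -0.00015,"dy": 0.002,"dz": 0,"yaw": 0},
    {"dx": -0.00015,"dy": 0.002,"dz": 0,"yaw": 0}
  ]
}}

```text
t: 4.4
eef_pos: [450.6, 138.0, 91.0]
tcp_rot: [3.141, -0.001, 0.077]
ft_force: [-5.0, -2.8, 22.6]
opening: 0.005
grip_force: 11.3
```

Emit:
{"api": "arm_command", "payload": {
  "deltas": [
    {"dx": -0.00015,"dy": 0.002,"dz": 0,"yaw": 0},
    {"dx": -0.00015,"dy": 0.002,"dz": 0,"yaw": 0},
    {"dx": -0.00015,"dy": 0.002,"dz": 0,"yaw": 0},
    {"dx": -0.00015,"dy": 0.002,"dz": 0,"yaw": 0},
    {"dx": -0.00015,"dy": 0.002,"dz": 0,"yaw": 0}
  ]
}}

```text
t: 4.9
eef_pos: [449.8, 148.1, 90.2]
tcp_rot: [3.142, -0.001, 0.077]
ft_force: [-1.2, -1.1, 2.8]
opening: 0.004
grip_force: 1.4
```

Emit:
{"api": "arm_command", "payload": {
  "deltas": [
    {"dx": 0,"dy": 0,"dz": 0.006,"yaw": 0},
    {"dx": 0,"dy": 0,"dz": 0.009,"yaw": 0},
    {"dx": 0.0015,"dy": -0.02,"dz": 0,"yaw": 0},
    {"dx": 0.003,"dy": -0.04,"dz": 0.02,"yaw": 0},
    {"dx": 0,"dy": 0,"dz": 0,"yaw": 0}
  ]
}}

```text
t: 5.4
eef_pos: [455.4, 85.4, 126.8]
tcp_rot: [3.141, -0.003, 0.074]
ft_force: [1.0, -0.4, -0.3]
opening: 0.001
grip_force: 0.0
```

```bash
cat >> h.py <<'E'
def index():
    for cam in('top','scene'):
        c,uv,P,C=look(cam)
        r=(abs(P[:,0])<12)&(P[:,2]>61)&(P[:,2]<78)&(abs(P[:,1])<26); m=C.min(1)
        w=r&(m>np.median(m[r])+45)
        a=np.arctan2(P[w][:,1],P[w][:,2]-50)
        j=(P[:,0]>60)&(P[:,0]<135)&(P[:,2]>61)&(P[:,2]<70)&(abs(P[:,1])<45)&(C.min(1)>170)
        print(cam,'rim',r.sum(),'n',w.sum(),'angle',a.mean().round(2) if w.any() else None,'sd',a.std().round(2) if w.any() else None,'jaw x',np.percentile(P[j][:,0],[3,50,97]).round(1))
    return
E
python3 -c "
from h import *
index()"
```

```text
top rim 0 n 0 angle None sd None jaw x [ 93.9 103.6 113.4]
scene rim 169 n 0 angle None sd None jaw x [ 95.3 105.3 115.3]
  return _methods._mean(a, axis=axis, dtype=dtype,
  ret = ret.dtype.type(ret / rcount)
```

Emit:
{"api": "arm_command", "payload": {
  "deltas": [
    {"dx": -0.003,"dy": 0.039,"dz": -0.015,"yaw": 0},
    {"dx": 0,"dy": 0,"dz": -0.015,"yaw": 0},
    {"dx": 0,"dy": 0,"dz": 0,"yaw": 0},
    {"dx": 0,"dy": 0,"dz": -0.005,"yaw": 0},
    {"dx": 0,"dy": 0,"dz": 0,"yaw": 0},
    {"dx": -0.0002,"dy": 0.0025,"dz": 0.0003,"yaw": 0},
    {"dx": -0.0002,"dy": 0.0025,"dz": 0.0003,"yaw": 0},
    {"dx": -0.0002,"dy": 0.0025,"dz": 0.0001,"yaw": 0},
    {"dx": -0.0002,"dy": 0.0025,"dz": 0,"yaw": 0}
  ]
}}

```text
t: 6.4
eef_pos: [450.6, 136.9, 91.1]
tcp_rot: [3.141, -0.001, 0.076]
ft_force: [-1.9, -1.9, 8.6]
opening: 0.003
grip_force: 4.4
```

Emit:
{"api": "arm_command", "payload": {
  "deltas": [
    {"dx": -0.0002,"dy": 0.0025,"dz": 0,"yaw": 0},
    {"dx": -0.0002,"dy": 0.0025,"dz": -0.0001,"yaw": 0},
    {"dx": -0.0002,"dy": 0.0025,"dz": -0.0003,"yaw": 0},
    {"dx": -0.0002,"dy": 0.0025,"dz": -0.0003,"yaw": 0}
  ]
}}

```text
t: 6.8
eef_pos: [449.8, 147.1, 90.4]
tcp_rot: [3.142, -0.001, 0.076]
ft_force: [-2.0, -0.1, 5.2]
opening: 0.005
grip_force: 2.4
```

Emit:
{"api": "arm_command", "payload": {
  "deltas": [
    {"dx": 0,"dy": 0,"dz": 0.006,"yaw": 0},
    {"dx": 0.0016,"dy": -0.02,"dz": 0,"yaw": 0},
    {"dx": 0,"dy": 0,"dz": 0,"yaw": 0},
    {"dx": 0,"dy": 0,"dz": -0.006,"yaw": 0},
    {"dx": 0,"dy": 0,"dz": 0,"yaw": 0}
  ]
}}

```text
t: 7.3
eef_pos: [451.8, 127.1, 89.7]
tcp_rot: [3.141, -0.001, 0.077]
ft_force: [0.8, -4.1, 7.0]
opening: 0.003
grip_force: 4.0
```

Emit:
{"api": "arm_command", "payload": {
  "deltas": [
    {"dx": -0.0002,"dy": 0.0025,"dz": 0.0003,"yaw": 0},
    {"dx": -0.0002,"dy": 0.0025,"dz": 0.0003,"yaw": 0},
    {"dx": -0.0002,"dy": 0.0025,"dz": 0.0001,"yaw": 0},
    {"dx": -0.0002,"dy": 0.0025,"dz": 0,"yaw": 0},
    {"dx": -0.0002,"dy": 0.0025,"dz": 0,"yaw": 0},
    {"dx": -0.0002,"dy": 0.0025,"dz": -0.0001,"yaw": 0},
    {"dx": -0.0002,"dy": 0.0025,"dz": -0.0003,"yaw": 0},
    {"dx": -0.0002,"dy": 0.0025,"dz": -0.0003,"yaw": 0},
    {"dx": 0,"dy": 0,"dz": 0.006,"yaw": 0},
    {"dx": 0.0016,"dy": -0.02,"dz": 0,"yaw": 0},
    {"dx": 0,"dy": 0,"dz": 0,"yaw": 0},
    {"dx": 0,"dy": 0,"dz": -0.006,"yaw": 0},
    {"dx": 0,"dy": 0,"dz": 0,"yaw": 0}
  ]
}}

```text
t: 8.6
eef_pos: [451.6, 127.2, 89.6]
tcp_rot: [3.141, -0.001, 0.077]
ft_force: [-0.1, -4.9, 9.5]
opening: 0.007
grip_force: 5.4
```

Emit:
{"api": "arm_command", "payload": {
  "deltas": [
    {"dx": -0.0002,"dy": 0.0025,"dz": 0.0003,"yaw": 0},
    {"dx": -0.0002,"dy": 0.0025,"dz": 0.0003,"yaw": 0},
    {"dx": -0.0002,"dy": 0.0025,"dz": 0.0001,"yaw": 0},
    {"dx": -0.0002,"dy": 0.0025,"dz": 0,"yaw": 0},
    {"dx": -0.0002,"dy": 0.0025,"dz": 0,"yaw": 0},
    {"dx": -0.0002,"dy": 0.0025,"dz": -0.0001,"yaw": 0},
    {"dx": -0.0002,"dy": 0.0025,"dz": -0.0003,"yaw": 0},
    {"dx": -0.0002,"dy": 0.0025,"dz": -0.0003,"yaw": 0},
    {"dx": 0,"dy": 0,"dz": 0.006,"yaw": 0},
    {"dx": 0.0016,"dy": -0.02,"dz": 0,"yaw": 0},
    {"dx": 0,"dy": 0,"dz": 0,"yaw": 0},
    {"dx": 0,"dy": 0,"dz": -0.006,"yaw": 0},
    {"dx": 0,"dy": 0,"dz": 0,"yaw": 0}
  ]
}}

```text
t: 9.9
eef_pos: [451.6, 127.2, 89.6]
tcp_rot: [3.141, -0.001, 0.077]
ft_force: [-0.2, -6.1, 10.0]
opening: 0.005
grip_force: 5.8
```

Emit:
{"api": "arm_command", "payload": {
  "deltas": [
    {"dx": -0.0002,"dy": 0.0025,"dz": 0.0003,"yaw": 0},
    {"dx": -0.0002,"dy": 0.0025,"dz": 0.0003,"yaw": 0},
    {"dx": -0.0002,"dy": 0.0025,"dz": 0.0001,"yaw": 0},
    {"dx": -0.0002,"dy": 0.0025,"dz": 0,"yaw": 0},
    {"dx": -0.0002,"dy": 0.0025,"dz": 0,"yaw": 0},
    {"dx": -0.0002,"dy": 0.0025,"dz": -0.0001,"yaw": 0},
    {"dx": -0.0002,"dy": 0.0025,"dz": -0.0003,"yaw": 0},
    {"dx": -0.0002,"dy": 0.0025,"dz": -0.0003,"yaw": 0},
    {"dx": 0,"dy": 0,"dz": 0.006,"yaw": 0},
    {"dx": 0.0016,"dy": -0.02,"dz": 0,"yaw": 0},
    {"dx": 0,"dy": 0,"dz": 0,"yaw": 0},
    {"dx": 0,"dy": 0,"dz": -0.006,"yaw": 0},
    {"dx": 0,"dy": 0,"dz": 0,"yaw": 0}
  ]
}}

```text
t: 11.2
eef_pos: [451.6, 127.2, 89.5]
tcp_rot: [3.141, -0.001, 0.077]
ft_force: [0.2, -4.8, 10.9]
opening: 0.003
grip_force: 5.9
```

Emit:
{"api": "arm_command", "payload": {
  "deltas": [
    {"dx": -0.0002,"dy": 0.0025,"dz": 0.0003,"yaw": 0},
    {"dx": -0.0002,"dy": 0.0025,"dz": 0.0003,"yaw": 0},
    {"dx": -0.0002,"dy": 0.0025,"dz": 0.0001,"yaw": 0},
    {"dx": -0.0002,"dy": 0.0025,"dz": 0,"yaw": 0},
    {"dx": -0.0002,"dy": 0.0025,"dz": 0,"yaw": 0},
    {"dx": -0.0002,"dy": 0.0025,"dz": -0.0001,"yaw": 0},
    {"dx": -0.0002,"dy": 0.0025,"dz": -0.0003,"yaw": 0},
    {"dx": -0.0002,"dy": 0.0025,"dz": -0.0003,"yaw": 0},
    {"dx": 0,"dy": 0,"dz": 0.006,"yaw": 0},
    {"dx": 0.0016,"dy": -0.04,"dz": 0.02,"yaw": 0},
    {"dx": 0,"dy": -0.04,"dz": 0.02,"yaw": 0},
    {"dx": 0,"dy": -0.04,"dz": 0,"yaw": 0},
    {"dx": 0,"dy": -0.02,"dz": 0,"yaw": 0},
    {"dx": 0,"dy": 0,"dz": 0,"yaw": 0},
    {"dx": 0,"dy": 0,"dz": 0,"yaw": 0}
  ]
}}

```text
t: 12.7
eef_pos: [451.2, 7.3, 135.5]
tcp_rot: [-3.141, 0.001, 0.076]
ft_force: [0.8, 0.7, -0.2]
opening: 0.006
grip_force: 0.0
```

```bash
python3 -W ignore - <<'E'
from h import *
index()
c=read_camera('top')
a=cv2.resize(c['color'][150:255,170:250],None,fx=5,fy=5,interpolation=cv2.INTER_CUBIC)
b=cv2.resize(read_camera('scene')['color'][190:300,295:380],None,fx=4.7,fy=4.7,interpolation=cv2.INTER_CUBIC)
o=np.zeros((525,800,3),np.uint8);o[:,:400]=a;o[:b.shape[0],400:]=b
save('crop2.png',o)
E
```

```text
top rim 47 n 0 angle None sd None jaw x [ 90.  100.1 109.9]
scene rim 168 n 18 angle -0.2 sd 0.08 jaw x [ 91.2 101.9 112.1]
```

View pics/crop2.png

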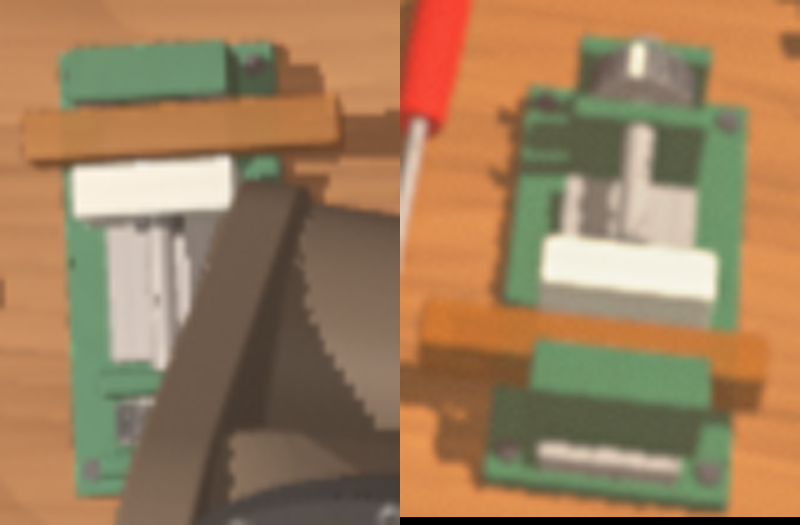

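After six strokes the index, at crop (637,60) in the scene view, stands at -0.20 rad, against +0.35 at the start, so the wheel has turned about 5.73 rad. The jaw reading agrees (about 4.4 mm). The wheel gains 0.955 rad per stroke and nothing else has moved. Six more strokes, then measure again.

Emit:
{"api": "arm_command", "payload": {
  "deltas": [
    {"dx": 0,"dy": 0.04,"dz": 0,"yaw": 0},
    {"dx": 0,"dy": 0.04,"dz": -0.01,"yaw": 0},
    {"dx": 0,"dy": 0.04,"dz": -0.015,"yaw": 0},
    {"dx": 0,"dy": 0,"dz": -0.016,"yaw": 0},
    {"dx": 0,"dy": 0,"dz": 0,"yaw": 0},
    {"dx": 0,"dy": 0,"dz": -0.005,"yaw": 0},
    {"dx": 0,"dy": 0,"dz": 0,"yaw": 0}
  ]
}}

```text
t: 13.6
eef_pos: [451.4, 126.7, 89.9]
tcp_rot: [3.141, -0.0, 0.076]
ft_force: [-0.1, 0.5, 0.4]
opening: 0.006
grip_force: 0.3
```

Emit:
{"api": "arm_command", "payload": {
  "deltas": [
    {"dx": -0.0002,"dy": 0.0025,"dz": 0.0003,"yaw": 0},
    {"dx": -0.0002,"dy": 0.0025,"dz": 0.0003,"yaw": 0},
    {"dx": -0.0002,"dy": 0.0025,"dz": 0.0001,"yaw": 0},
    {"dx": -0.0002,"dy": 0.0025,"dz": 0,"yaw": 0},
    {"dx": -0.0002,"dy": 0.0025,"dz": 0,"yaw": 0},
    {"dx": -0.0002,"dy": 0.0025,"dz": -0.0001,"yaw": 0},
    {"dx": -0.0002,"dy": 0.0025,"dz": -0.0003,"yaw": 0},
    {"dx": -0.0002,"dy": 0.0025,"dz": -0.0003,"yaw": 0},
    {"dx": 0,"dy": 0,"dz": 0.006,"yaw": 0},
    {"dx": 0.0016,"dy": -0.02,"dz": 0,"yaw": 0},
    {"dx": 0,"dy": 0,"dz": 0,"yaw": 0},
    {"dx": 0,"dy": 0,"dz": -0.006,"yaw": 0},
    {"dx": 0,"dy": 0,"dz": 0,"yaw": 0}
  ]
}}

```text
t: 14.9
eef_pos: [451.8, 127.1, 89.6]
tcp_rot: [3.141, -0.001, 0.077]
ft_force: [-0.0, -3.9, 6.9]
opening: 0.003
grip_force: 4.0
```

Emit:
{"api": "arm_command", "payload": {
  "deltas": [
    {"dx": -0.0002,"dy": 0.0025,"dz": 0.0003,"yaw": 0},
    {"dx": -0.0002,"dy": 0.0025,"dz": 0.0003,"yaw": 0},
    {"dx": -0.0002,"dy": 0.0025,"dz": 0.0001,"yaw": 0},
    {"dx": -0.0002,"dy": 0.0025,"dz": 0,"yaw": 0},
    {"dx": -0.0002,"dy": 0.0025,"dz": 0,"yaw": 0},
    {"dx": -0.0002,"dy": 0.0025,"dz": -0.0001,"yaw": 0},
    {"dx": -0.0002,"dy": 0.0025,"dz": -0.0003,"yaw": 0},
    {"dx": -0.0002,"dy": 0.0025,"dz": -0.0003,"yaw": 0},
    {"dx": 0,"dy": 0,"dz": 0.006,"yaw": 0},
    {"dx": 0.0016,"dy": -0.02,"dz": 0,"yaw": 0},
    {"dx": 0,"dy": 0,"dz": 0,"yaw": 0},
    {"dx": 0,"dy": 0,"dz": -0.006,"yaw": 0},
    {"dx": 0,"dy": 0,"dz": 0,"yaw": 0}
  ]
}}

```text
t: 16.2
eef_pos: [451.6, 127.2, 89.6]
tcp_rot: [3.141, -0.001, 0.077]
ft_force: [-0.3, -5.0, 10.1]
opening: 0.006
grip_force: 5.4
```

Emit:
{"api": "arm_command", "payload": {
  "deltas": [
    {"dx": -0.0002,"dy": 0.0025,"dz": 0.0003,"yaw": 0},
    {"dx": -0.0002,"dy": 0.0025,"dz": 0.0003,"yaw": 0},
    {"dx": -0.0002,"dy": 0.0025,"dz": 0.0001,"yaw": 0},
    {"dx": -0.0002,"dy": 0.0025,"dz": 0,"yaw": 0},
    {"dx": -0.0002,"dy": 0.0025,"dz": 0,"yaw": 0},
    {"dx": -0.0002,"dy": 0.0025,"dz": -0.0001,"yaw": 0},
    {"dx": -0.0002,"dy": 0.0025,"dz": -0.0003,"yaw": 0},
    {"dx": -0.0002,"dy": 0.0025,"dz": -0.0003,"yaw": 0},
    {"dx": 0,"dy": 0,"dz": 0.006,"yaw": 0},
    {"dx": 0.0016,"dy": -0.02,"dz": 0,"yaw": 0},
    {"dx": 0,"dy": 0,"dz": 0,"yaw": 0},
    {"dx": 0,"dy": 0,"dz": -0.006,"yaw": 0},
    {"dx": 0,"dy": 0,"dz": 0,"yaw": 0}
  ]
}}

```text
t: 17.5
eef_pos: [451.6, 127.2, 89.6]
tcp_rot: [3.141, -0.001, 0.077]
ft_force: [0.1, -5.8, 11.2]
opening: 0.001
grip_force: 5.8
```

Emit:
{"api": "arm_command", "payload": {
  "deltas": [
    {"dx": -0.0002,"dy": 0.0025,"dz": 0.0003,"yaw": 0},
    {"dx": -0.0002,"dy": 0.0025,"dz": 0.0003,"yaw": 0},
    {"dx": -0.0002,"dy": 0.0025,"dz": 0.0001,"yaw": 0},
    {"dx": -0.0002,"dy": 0.0025,"dz": 0,"yaw": 0},
    {"dx": -0.0002,"dy": 0.0025,"dz": 0,"yaw": 0},
    {"dx": -0.0002,"dy": 0.0025,"dz": -0.0001,"yaw": 0},
    {"dx": -0.0002,"dy": 0.0025,"dz": -0.0003,"yaw": 0},
    {"dx": -0.0002,"dy": 0.0025,"dz": -0.0003,"yaw": 0},
    {"dx": 0,"dy": 0,"dz": 0.006,"yaw": 0},
    {"dx": 0.0016,"dy": -0.02,"dz": 0,"yaw": 0},
    {"dx": 0,"dy": 0,"dz": 0,"yaw": 0},
    {"dx": 0,"dy": 0,"dz": -0.006,"yaw": 0},
    {"dx": 0,"dy": 0,"dz": 0,"yaw": 0}
  ]
}}

```text
t: 18.8
eef_pos: [451.6, 127.2, 89.5]
tcp_rot: [3.141, -0.001, 0.077]
ft_force: [-1.0, -5.0, 10.7]
opening: 0.005
grip_force: 5.9
```

Emit:
{"api": "arm_command", "payload": {
  "deltas": [
    {"dx": -0.0002,"dy": 0.0025,"dz": 0.0003,"yaw": 0},
    {"dx": -0.0002,"dy": 0.0025,"dz": 0.0003,"yaw": 0},
    {"dx": -0.0002,"dy": 0.0025,"dz": 0.0001,"yaw": 0},
    {"dx": -0.0002,"dy": 0.0025,"dz": 0,"yaw": 0},
    {"dx": -0.0002,"dy": 0.0025,"dz": 0,"yaw": 0},
    {"dx": -0.0002,"dy": 0.0025,"dz": -0.0001,"yaw": 0},
    {"dx": -0.0002,"dy": 0.0025,"dz": -0.0003,"yaw": 0},
    {"dx": -0.0002,"dy": 0.0025,"dz": -0.0003,"yaw": 0},
    {"dx": 0,"dy": 0,"dz": 0.006,"yaw": 0},
    {"dx": 0.0016,"dy": -0.02,"dz": 0,"yaw": 0},
    {"dx": 0,"dy": 0,"dz": 0,"yaw": 0},
    {"dx": 0,"dy": 0,"dz": -0.006,"yaw": 0},
    {"dx": 0,"dy": 0,"dz": 0,"yaw": 0}
  ]
}}

```text
t: 20.1
eef_pos: [451.6, 127.2, 89.5]
tcp_rot: [3.141, -0.001, 0.077]
ft_force: [-0.4, -5.3, 11.1]
opening: 0.007
grip_force: 5.9
```

Emit:
{"api": "arm_command", "payload": {
  "deltas": [
    {"dx": -0.0002,"dy": 0.0025,"dz": 0.0003,"yaw": 0},
    {"dx": -0.0002,"dy": 0.0025,"dz": 0.0003,"yaw": 0},
    {"dx": -0.0002,"dy": 0.0025,"dz": 0.0001,"yaw": 0},
    {"dx": -0.0002,"dy": 0.0025,"dz": 0,"yaw": 0},
    {"dx": -0.0002,"dy": 0.0025,"dz": 0,"yaw": 0},
    {"dx": -0.0002,"dy": 0.0025,"dz": -0.0001,"yaw": 0},
    {"dx": -0.0002,"dy": 0.0025,"dz": -0.0003,"yaw": 0},
    {"dx": -0.0002,"dy": 0.0025,"dz": -0.0003,"yaw": 0},
    {"dx": 0,"dy": 0,"dz": 0.006,"yaw": 0},
    {"dx": 0.0016,"dy": -0.04,"dz": 0.02,"yaw": 0},
    {"dx": 0,"dy": -0.04,"dz": 0.02,"yaw": 0},
    {"dx": 0,"dy": -0.04,"dz": 0,"yaw": 0},
    {"dx": 0,"dy": -0.02,"dz": 0,"yaw": 0},
    {"dx": 0,"dy": 0,"dz": 0,"yaw": 0},
    {"dx": 0,"dy": 0,"dz": 0,"yaw": 0}
  ]
}}

```text
t: 21.6
eef_pos: [451.2, 7.4, 135.5]
tcp_rot: [-3.141, 0.001, 0.076]
ft_force: [-0.5, 0.4, -0.2]
opening: 0.003
grip_force: 0.0
```

```bash
python3 -W ignore - <<'E'
from h import *
index()
b=cv2.resize(read_camera('scene')['color'][190:300,295:380],None,fx=4.7,fy=4.7,interpolation=cv2.INTER_CUBIC)
save('crop3.png',b)
E
```

```text
top rim 50 n 0 angle None sd None jaw x [ 85.8  95.3 105.2]
scene rim 171 n 0 angle None sd None jaw x [ 86.7  97.4 107.4]
```

View pics/crop3.png

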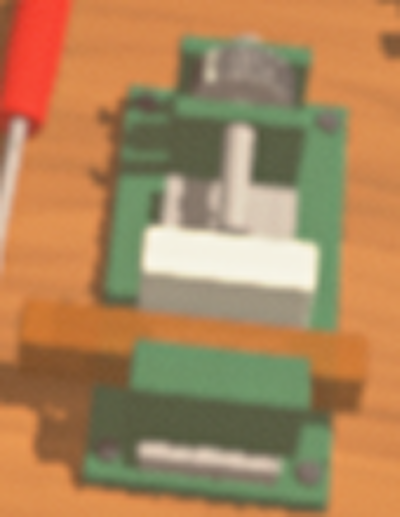

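The index is at crop (210,67), on the right-hand side (-y) of the top. The jaw has drawn back about 9.0 mm. Now its angle.

Run:
```python
from h import *
c,uv,P,C=look('scene')
s=(abs(uv[:,0]-340)<=4)&(abs(uv[:,1]-204)<=5)&(P[:,2]>58)
for i in np.where(s)[0]:
    if C[i].min()>120: print(uv[i],P[i].round(1),C[i],np.arctan2(P[i,1],P[i,2]-50).round(2))
```

```text
[341 200] [-13.7 -12.6  61.6] [144 149 122] -0.83
[339 201] [ -8.3 -16.5  64.2] [160 158 130] -0.86
[340 201] [ -8.9 -14.5  63.8] [173 166 141] -0.81
[341 201] [ -5.1 -12.5  68.8] [153 144 124] -0.59
[339 202] [ -3.8 -16.3  66.5] [169 156 133] -0.78
[340 202] [ -5.  -14.3  65.4] [174 160 139] -0.75
[341 202] [ -3.6 -12.3  67.4] [151 137 122] -0.62
[339 203] [ -0.9 -16.1  66.9] [169 154 133] -0.76
[340 203] [  1.2 -14.2  69.7] [168 154 133] -0.62
[344 203] [-0.2 -6.2 69.5] [147 133 122] -0.31
[339 204] [ -0.  -15.9  64.8] [179 164 143] -0.82
[340 204] [  1.9 -13.9  67.4] [174 160 139] -0.67
[344 204] [ 3.6 -6.  70.9] [149 135 123] -0.28
[339 205] [  3.1 -15.7  65.5] [191 178 153] -0.79
[340 205] [  3.6 -13.7  66.4] [188 173 150] -0.7
[341 205] [  4.4 -11.7  67.7] [153 139 123] -0.59
[344 205] [ 6.8 -5.9 71.7] [152 138 125] -0.26
[338 206] [  6.  -17.5  65.4] [153 140 121] -0.85
[339 206] [  6.7 -15.5  66.7] [189 174 151] -0.75
[340 206] [  6.3 -13.5  66.5] [183 170 147] -0.68
[341 206] [  5.9 -11.5  66.4] [152 137 121] -0.61
[344 206] [10.3 -5.7 72.8] [152 135 123] -0.25
[339 207] [  7.  -15.3  63.9] [161 147 129] -0.83
[340 207] [  8.1 -13.3  65.6] [159 142 127] -0.71
```

Index at -0.74 rad, so 1.09 rad is left: one full stroke (0.957) plus a short 3 mm stroke.

Emit:
{"api": "arm_command", "payload": {
  "deltas": [
    {"dx": 0,"dy": 0.04,"dz": 0,"yaw": 0},
    {"dx": 0,"dy": 0.04,"dz": -0.01,"yaw": 0},
    {"dx": 0,"dy": 0.04,"dz": -0.015,"yaw": 0},
    {"dx": 0,"dy": 0,"dz": -0.016,"yaw": 0},
    {"dx": 0,"dy": 0,"dz": 0,"yaw": 0},
    {"dx": 0,"dy": 0,"dz": -0.005,"yaw": 0},
    {"dx": 0,"dy": 0,"dz": 0,"yaw": 0}
  ]
}}

```text
t: 22.5
eef_pos: [451.4, 126.7, 89.9]
tcp_rot: [3.141, -0.0, 0.076]
ft_force: [-0.8, 0.0, 0.0]
opening: 0.004
grip_force: 0.3
```

Emit:
{"api": "arm_command", "payload": {
  "deltas": [
    {"dx": -0.0002,"dy": 0.0025,"dz": 0.0003,"yaw": 0},
    {"dx": -0.0002,"dy": 0.0025,"dz": 0.0003,"yaw": 0},
    {"dx": -0.0002,"dy": 0.0025,"dz": 0.0001,"yaw": 0},
    {"dx": -0.0002,"dy": 0.0025,"dz": 0,"yaw": 0},
    {"dx": -0.0002,"dy": 0.0025,"dz": 0,"yaw": 0},
    {"dx": -0.0002,"dy": 0.0025,"dz": -0.0001,"yaw": 0},
    {"dx": -0.0002,"dy": 0.0025,"dz": -0.0003,"yaw": 0},
    {"dx": -0.0002,"dy": 0.0025,"dz": -0.0003,"yaw": 0},
    {"dx": 0,"dy": 0,"dz": 0.006,"yaw": 0},
    {"dx": 0.0008,"dy": -0.0105,"dz": 0,"yaw": 0},
    {"dx": 0,"dy": 0,"dz": 0,"yaw": 0},
    {"dx": 0,"dy": 0,"dz": -0.0053,"yaw": 0},
    {"dx": 0,"dy": 0,"dz": 0,"yaw": 0},
    {"dx": 0,"dy": 0.001,"dz": 0,"yaw": 0},
    {"dx": 0,"dy": 0.001,"dz": 0,"yaw": 0},
    {"dx": 0,"dy": 0.001,"dz": 0,"yaw": 0},
    {"dx": 0,"dy": 0,"dz": 0,"yaw": 0},
    {"dx": 0,"dy": 0,"dz": 0.006,"yaw": 0},
    {"dx": 0,"dy": 0,"dz": 0.02,"yaw": 0},
    {"dx": 0,"dy": 0,"dz": 0.03,"yaw": 0}
  ]
}}

```text
t: 24.5
eef_pos: [449.8, 139.3, 145.7]
tcp_rot: [3.141, 0.003, 0.076]
ft_force: [0.0, 0.7, -0.7]
opening: 0.006
grip_force: 0.0
```

Emit:
{"api": "arm_command", "payload": {
  "deltas": [
    {"dx": 0,"dy": -0.04,"dz": 0.02,"yaw": 0},
    {"dx": 0,"dy": -0.04,"dz": 0.02,"yaw": 0},
    {"dx": 0,"dy": -0.04,"dz": 0.02,"yaw": 0},
    {"dx": 0,"dy": -0.04,"dz": 0,"yaw": 0},
    {"dx": 0,"dy": -0.04,"dz": 0,"yaw": 0},
    {"dx": 0,"dy": -0.04,"dz": 0,"yaw": 0},
    {"dx": 0,"dy": -0.04,"dz": 0,"yaw": 0},
    {"dx": 0,"dy": -0.04,"dz": 0,"yaw": 0},
    {"dx": 0,"dy": -0.04,"dz": 0,"yaw": 0},
    {"dx": 0,"dy": 0,"dz": 0,"yaw": 0},
    {"dx": 0,"dy": 0,"dz": 0,"yaw": 0}
  ]
}}

```text
t: 25.6
eef_pos: [450.1, -220.8, 205.7]
tcp_rot: [-3.141, 0.001, 0.075]
ft_force: [-0.2, -0.1, -0.1]
opening: 0.004
grip_force: 0.0
```

```bash
python3 -W ignore - <<'E'
from h import *
index()
save('end.png',read_camera('top')['color'])
E
```

```text
top rim 148 n 18 angle 0.33 sd 0.08 jaw x [ 84.9  94.6 104.2]
scene rim 173 n 25 angle 0.32 sd 0.11 jaw x [ 85.9  96.4 105.8]
```

View pics/end.png

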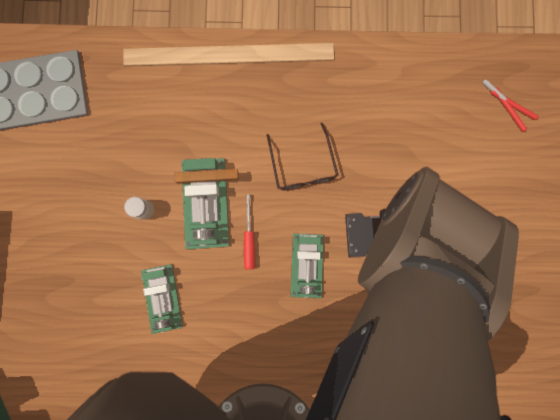

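The index is back at +0.33 rad (it began at about +0.35) and the jaw is about 9.8 mm back. The blank (206,176), jar (139,208), screwdriver (250,235) and spectacles (303,160) are where they were, and the hand is clear.

```bash
python3 -c "
from cell import job_done
print(job_done())"
```

```text
the job is handed in; nothing more can be done
None
```

I loosened the clamp wheel by two full turns and handed the job in at about 26 s: the index line is back within about 0.03 rad of its start, the jaw is about 9.8 mm back, the bystanders look unmoved and the hand is clear; no verdict was returned.

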